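# Seat a spring balancer in its bench nest and wind up its spring

## Robot

A 7-joint arm with a two-finger parallel gripper is mounted at the origin on a cart in front of the work surface, level with it; the furniture and walls round the work are solid. World frame = base frame: x ahead of the robot, y to its left, z up, the work surface at z = 0. Lengths are in m, angles in rad, forces in N, time in s.
With the tool pointing down it reaches from about 0.425 to 0.925 m from the base axis. Payload 6.8 kg.
Tool frame: the origin (TCP) lies midway between the tips of the shut fingers; the grasp point (between the pads) lies 19 mm behind it; z points along the fingers, y is the line along which they close (so a half turn about z gives the same grasp; the last joint's range is limited). The gripper opens to 85 mm and grips with 20 to 120 N. Pads are 22 mm wide; open, the fingers measure 114 mm over their backs; the gripper's body (76 mm by 85 mm) begins 54 mm behind the grasp point. The pads swing forward as they close: fully open they stand 13 mm farther back than shut.
Start: joints at [-1.455, 0.477, 0.022, 1.555, -0.011, 1.109, -0.083], TCP at [0.15, 0.658, 0.194] pointing down, gripper open.
Joint ranges: [-2.96, 2.96], [-0.34, 2.1], [-1.41, 1.46], [0.24, 2.44], [-1.37, 4.51], [0.17, 1.92], [-2.96, 2.96]. Speed limits (rad/s): [2.39, 2.39, 3.14, 3.14, 3.14, 3.14, 3.14].

## Interface

Orientations are given as a unit quaternion [w, x, y, z].
In Python, from station import bot, imaging gives the robot as it stands.
- The arm moves only by the tool move_arm, never from a script. Its argument "commands" is a list that holds one entry, the list of rows, each a list of 7 numbers: the shift along the tool's x, y, z in m, then the turn, a rotation vector about the tool's x, y, z in degrees, then the finger opening in m, from 0 to 0.0854. In form: [[[x, y, z, rx, ry, rz, grip], ...]]. A call has 1 to 20 rows; each row shifts and turns the commanded pose from where the row before left it, along the tool's axes as they then stand; what a row does not reach is not made up. A row lasts 1/8 s, in which the tool goes at most 62.5 mm and 10.7 degrees, less where a joint would pass 70% of its speed; a pose out of reach is approached as far as the arm can. A call is refused whole if a number of a shift passes 0.0625 or a number of a turn 10.7, either way. A call with a gripper value outside its range is refused whole. The fingers move at their own pace and stop on an object; "squeeze" is the grip in N (left out, the last holds). Time passes only in rows, so rows that do not move let the fingers close. It gives the time, the measured TCP pose, the force, the opening and the grip force at its end, in the units of the state.
- bot.get_obs(): the state, without advancing time (a new reading comes with each control period).
- imaging.read_camera(name): name is "side" or "top" or "wrist"; returns the picture (384x512x3 uint8, red, green, blue); there is no depth.
- imaging.calibration(name): a dict with "intrinsics" (3x3 intrinsics, pixels), "extrinsics" (4x4, takes a point from camera to world coordinates); the wrist camera has in their place "mount" (4x4, takes a point from camera to tool coordinates, whose origin is the TCP and whose axes are the flange's). Camera axes: x right, y down, z forward; pixel columns grow to the right and rows downward; lengths in m; the calibration is good to about 2 mm. A picture is of the moment at which its call begins: read the wrist's pose just before it. calibration takes no time and is no camera call.
- bot.hand_in(): hands the job in; it is judged then, once.
The state is a dict: "t": time; "q": joint angles; "joint_vel": joint speeds; "joint_torque": joint torques, N m; "eef_pos": TCP position; "tool_rot": TCP orientation; "contact_force": force on the tool from outside, world axes, zero at the start; "torque": the same for the moment, N m; "gripper_width": opening from 0.0 (shut) to 1.0 (fully open); "grasp_force": force on a finger pad.
Only numpy, scipy, OpenCV 4.12 (cv2) and the standard library are available. Lean on these libraries where they do the work, as an engineer would, in place of code of your own. Each camera call takes 0.05 s, during which the arm holds its last target. There are 200 camera calls.

## Task

The spring balancer that carries the steam iron has gone slack. Set it down in the bench nest, on its back and fully home between the four corner lugs (either way round), and let go; then wind its wing key clockwise, turn after turn, until the gauge pointer stands between the two long marks, and leave it there. The ratchet does not let the spring back, so do not wind past the second long mark, and leave the oil bottle, screwdriver and lint brush where they are.

Things in the scene. Friction and masses are not known exactly. Their poses are not given: they have to be found in the camera images.
- balancer: spring balancer, loose, 0.6 kg: grey case 112 (x) x 60 (y) x 32 mm (z) with upright sides, on its back. Origin: centre of the underside, below the centre of mass; z up. On its face: black wing key on the axis x = -24 mm, highest point 69 mm up; white gauge at x = +32 mm. Hanger eye out to x = +87, rubber ball and hook out to x = -107 mm, at half height, 28 mm wide. Lift across the 60 mm.
- nest: bench nest, fixed: black plate 172 (x) x 104 (y) x 8 mm; origin: centre of its underside. Four L-shaped aluminium corner lugs enclose 117 (x) x 65 mm (y), 2.5 mm play round the case; upright to 16 mm above the plate, then flared to 26 mm, which widens the mouth by 5 mm a side. Gaps between the lugs: 81 mm on the long sides, 33 mm on the short sides (for eye and hook).
- nest_seat (a point): centre of the nest plate's upper face, 8 mm above the table; the balancer's origin comes here, its x axis along the nest's x axis or the reverse. Steer clear of the fixed things round the work: right of it (y below -0.55) a sewing machine 0.25 m high and a gooseneck lamp 0.43 m high, left of it (y above -0.17) a sewing machine 0.45 m high.
- key_grip (a point): middle of the key's wing, on the key's axis (z), 58 mm above the balancer's underside. The wing is an upright black plate 54 mm long (this frame's x), 9 mm thick (y) and 22 mm high (11 mm below to 11 mm above this point), on a 12 mm shaft; the ratchet wheel and pawl below it end 41 mm above the balancer's underside.
- key (a joint): angle of the wing key, rad, 0 to 9.0 (end stop), growing clockwise seen from above (winding). The spring resists with 0.08 N m at 1 rad to 0.21 N m at 7.5 rad. A ratchet of 12 teeth and a pawl holds it: let go, it springs back to the last tooth, by up to 0.52 rad, and stays; it cannot be turned back. It starts below 2.4.
- pointer (a joint): angle of the black pointer, rad, geared to the key: 0.22 x key, growing clockwise; 0 is slack. The two long marks of the dial are at 1.21 and 1.67 (key at 5.5 and 7.6); short marks stand every 0.33 outside them.
- oiler: oil bottle with a red tip, standing, 38 mm wide, 128 mm tall; bystander, origin at the centre of its underside.
- screwdriver: small screwdriver with an amber handle, 141 mm long, lying; bystander.
- brush: lint brush, 110 mm long, 9 mm thick, lying near the table's front edge; bystander.

How it is judged:
On the way, in this order (a step that is already met when the one before it is completed fails the run):
1. the balancer lies home in the nest, let go (x of balancer in the frame of nest_seat between -0.007 and 0.007 m and y of balancer in the frame of nest_seat between -0.007 and 0.007 m and z of balancer in the frame of nest_seat below 0.004 m and angle between balancer's own z axis and vertical below 0.06 rad and angle between the x axis of balancer and the x axis of nest, either way round below 0.12 rad and contact force between the fingers and balancer below 0.1 N), for 0.2 s.
2. the key is wound until the pointer has passed the first long mark (value of joint pointer above 1.21 rad), for 0.2 s.
At the end, for the whole second after the job is handed in: The balancer rests in the nest (within 7 mm of the seat's centre lengthways and across, 4 mm in height, 0.12 rad in line, 0.06 rad of level), the pointer stands between the two long marks (1.21 to 1.67 rad) and nothing touches it (x of balancer in the frame of nest_seat between -0.007 and 0.007 m and y of balancer in the frame of nest_seat between -0.007 and 0.007 m and z of balancer in the frame of nest_seat below 0.004 m and angle between balancer's own z axis and vertical below 0.06 rad and angle between the x axis of balancer and the x axis of nest, either way round below 0.12 rad and value of joint pointer between 1.21 and 1.67 rad and linear speed of balancer below 0.02 m/s).
It fails at once if the oil bottle is pushed away or knocked over (moved more than 40 mm) (distance of oiler from where it was at the start of the episode above 0.04 m).
It fails at once if the screwdriver is pushed away or knocked over (moved more than 40 mm) (distance of screwdriver from where it was at the start of the episode above 0.04 m).
It fails at once if the lint brush is pushed away or knocked over (moved more than 40 mm) (distance of brush from where it was at the start of the episode above 0.04 m).
It also fails if it takes over 67 s, if anything falls off the work surface, if the arm or the gripper's body presses on something with over 40 N, if the wrist force passes 120 N, or if a joint passes its speed limit or range.

## Working session

There is one attempt and no reset: what is moved stays moved. The work goes in short steps, Python scripts to look and compute and a tool call to move; the robot and the scene stay as the last step left them, time stands still between calls to the robot, and variables do not carry over. Pictures are saved under pics/ and viewed, at most 10 in all, crops included, and the job is handed in when it is done.

Besides the shell and the picture viewer there is one more tool, called after "Call:" by a JSON object that holds its "fn" and its "kwargs". move_arm: Moves the arm, as the interface text tells. Its arguments: {"type":"object","properties":{"commands":{"type":"array","items":{"type":"array","items":{"type":"array","items":{"type":"number"}}}},"squeeze":{"type":"number"}},"required":["commands"]}

```bash
ls; mkdir -p pics; python3 - <<'E'
from station import bot, imaging
import cv2, numpy as np
for n in ("top","side"):
    im=imaging.read_camera(n); cv2.imwrite(f"pics/{n}0.png",im[:,:,::-1])
    c=imaging.calibration(n); print(n,np.round(c["intrinsics"],1).tolist(),np.round(c["extrinsics"],3).tolist())
print(np.round(imaging.calibration("wrist")["mount"],3).tolist(),np.round(imaging.calibration("wrist")["intrinsics"],1).tolist())
o=bot.get_obs();print({k:np.round(v,3).tolist() for k,v in o.items()})
E
```

```text
pics
top [[426.0, 0.0, 262.4], [0.0, 426.0, 193.0], [0.0, 0.0, 1.0]] [[0.009, -0.986, 0.165, 0.358], [-1.0, -0.011, -0.011, -0.334], [0.012, -0.165, -0.986, 0.908], [0.0, 0.0, 0.0, 1.0]]
side [[355.6, 0.0, 258.4], [0.0, 355.6, 194.3], [0.0, 0.0, 1.0]] [[0.987, -0.082, 0.141, 0.369], [-0.163, -0.459, 0.873, -1.095], [-0.007, -0.885, -0.466, 0.482], [0.0, 0.0, 0.0, 1.0]]
[[-0.0, -0.963, -0.269, 0.069], [1.0, 0.0, -0.0, 0.0], [0.0, -0.269, 0.963, -0.18], [0.0, 0.0, 0.0, 1.0]] [[308.6, 0.0, 253.2], [0.0, 308.6, 190.4], [0.0, 0.0, 1.0]]
{'t': 0.1, 'q': [-1.455, 0.478, 0.022, 1.556, -0.012, 1.109, -0.083], 'joint_vel': [-0.001, -0.002, 0.001, -0.004, 0.0, -0.001, -0.001], 'joint_torque': [0.005, -59.777, 1.614, -28.196, 0.013, 0.005, -0.0], 'eef_pos': [0.15, 0.658, 0.193], 'tool_rot': [-0.0, 0.112, 0.994, -0.001], 'contact_force': [-0.468, -0.26, -0.199], 'torque': [0.012, -0.041, -0.019], 'grasp_force': 0.0, 'gripper_width': 1.001}
```

View pics/top0.png

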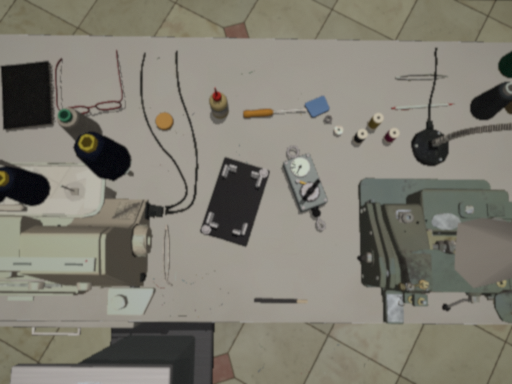

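View pics/side0.png

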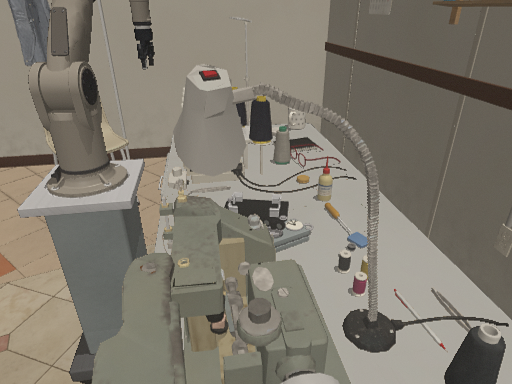

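```bash
cat > h.py <<'E'
from station import bot, imaging
import cv2, numpy as np
from scipy.spatial.transform import Rotation as R
def tool():
    o=bot.get_obs(); T=np.eye(4); w,x,y,z=o["tool_rot"]
    T[:3,:3]=R.from_quat([x,y,z,w]).as_matrix(); T[:3,3]=o["eef_pos"]; return T
def cam(n):
    c=imaging.calibration(n)
    E=tool()@c["mount"] if n=="wrist" else c["extrinsics"]
    return np.array(c["intrinsics"]),np.array(E)
def ray(n,uv,z,KE=None):
    K,E=KE or cam(n); uv=np.atleast_2d(uv).astype(float)
    d=(np.linalg.inv(K)@np.c_[uv,np.ones(len(uv))].T).T@E[:3,:3].T
    return E[:3,3]+d*((z-E[2,3])/d[:,2])[:,None]
def proj(n,P,KE=None):
    K,E=KE or cam(n); p=(np.atleast_2d(P)-E[:3,3])@E[:3,:3]@K.T; return p[:,:2]/p[:,2:]
E
python3 - <<'E'
from h import *
im=cv2.imread("pics/top0.png")
cv2.imwrite("pics/crop.png",cv2.resize(im[140:250,190:340],None,fx=5,fy=5,interpolation=cv2.INTER_CUBIC))
g=im.max(2); m=(g<60).astype(np.uint8); m[:, :195]=0;m[:,275:]=0;m[:150]=0;m[250:]=0
m=cv2.morphologyEx(m,cv2.MORPH_CLOSE,np.ones((5,5)))
c=max(cv2.findContours(m,0,1)[0],key=cv2.contourArea)
P=ray("top",c[:,0],0.008)[:,:2]; r=cv2.minAreaRect((P*1000).astype(np.float32)); print("nest",r)
print(ray("top",[[300,167]],.036),ray("top",[[312,190]],.066),ray("top",[[320,225],[292,151]],.016))
print(tool().round(3).tolist())
for n,uv in dict(oil=(218,108),drv0=(245,113),drv1=(305,111),brush0=(255,300),brush1=(305,301),lm=(140,240),lm2=(140,165),edge=(256,320)).items(): print(n,ray("top",[uv],0.01).round(3).tolist())
E
```

```text
nest ((490.6712646484375, -285.0943603515625), (99.76575469970703, 167.2872772216797), 73.35730743408203)
[[ 0.55967857 -0.42161627  0.036     ]] [[ 0.50569165 -0.4424696   0.066     ]] [[ 0.44006824 -0.46501251  0.016     ]
 [ 0.59950464 -0.40652385  0.016     ]]
[[-0.975, 0.222, -0.0, 0.15], [0.222, 0.975, -0.002, 0.658], [-0.0, -0.002, -1.0, 0.193], [0.0, 0.0, 0.0, 1.0]]
oil [[0.697, -0.244, 0.01]]
drv0 [[0.686, -0.303, 0.01]]
drv1 [[0.693, -0.436, 0.01]]
brush0 [[0.285, -0.33, 0.01]]
brush1 [[0.284, -0.433, 0.01]]
lm [[0.405, -0.089, 0.01]]
lm2 [[0.566, -0.079, 0.01]]
edge [[0.246, -0.333, 0.01]]
```

View pics/crop.png

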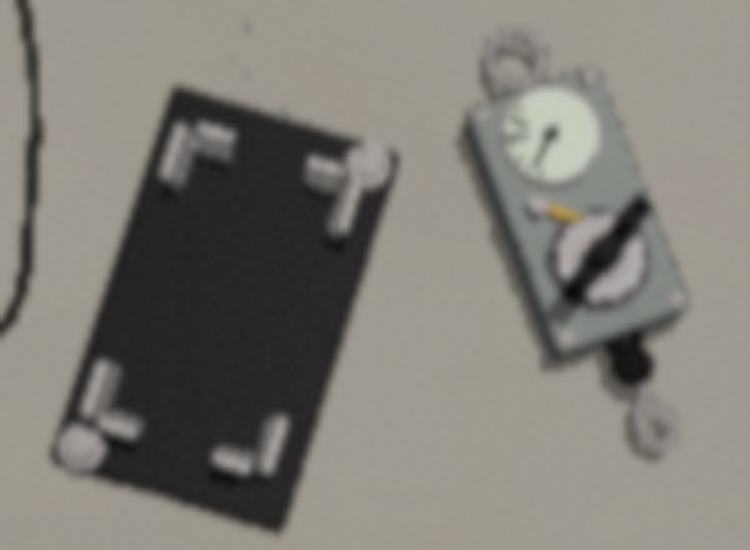

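The balancer's gauge is at crop pixel (550,133) and its key at (600,260), so its yaw is about +20.5° with its origin near (0.528, -0.434). The nest centre is at crop (228,307), about (0.491, -0.285) with a yaw of -16.6°. I'll raise the tool first, then swing over.

Call:
{"fn": "move_arm", "kwargs": {"commands": [[[0,0,-0.0625,0,0,0,0.085],[0,0,-0.0625,0,0,0,0.085],[0,0,-0.0625,0,0,0,0.085],[0,0,-0.0625,0,0,0,0.085],[0,0,-0.0625,0,0,0,0.085],[0,0,-0.0625,0,0,0,0.085],[-0.0622,-0.0029,0,0,0,5.3,0.085],[-0.0622,-0.0029,0,0,0,5.3,0.085],[-0.0622,-0.0029,0,0,0,5.3,0.085],[-0.0622,-0.0029,0,0,0,5.3,0.085]]]}}

```text
t: 1.35
eef_pos: [0.3787, 0.5587, 0.5679]
tool_rot: [-0.0, 0.294, 0.956, -0.001]
contact_force: [1.0, 0.5, 0.5]
gripper_width: 0.993
grasp_force: 0.0
```

```bash
python3 -c "
from h import *
print(tool().round(3).tolist(),np.round(bot.get_obs()['q'],2))"
```

```text
[[-0.827, 0.562, -0.001, 0.379], [0.562, 0.827, -0.001, 0.559], [-0.0, -0.002, -1.0, 0.568], [0.0, 0.0, 0.0, 1.0]] [-1.17  0.43  0.21  0.82 -0.09  1.9  -0.04]
```

Call:
{"fn": "move_arm", "kwargs": {"commands": [[[-0.061,-0.0029,0.01,0,0,5.3,0.085],[-0.061,-0.0029,0.01,0,0,5.3,0.085],[-0.061,-0.0029,0.01,0,0,5.3,0.085],[-0.0622,-0.0029,0,0,0,5.3,0.085],[-0.0622,-0.0029,0,0,0,5.3,0.085],[-0.0622,-0.0029,0,0,0,5.3,0.085],[-0.0622,-0.0029,0,0,0,5.3,0.085],[-0.0622,-0.0029,0,0,0,5.3,0.085],[-0.0622,-0.0029,0,0,0,5.3,0.085],[-0.0622,-0.0029,0,0,0,5.3,0.085],[-0.0622,-0.0029,0,0,0,5.3,0.085],[-0.0622,-0.0029,0,0,0,5.3,0.085],[-0.0622,-0.0029,0,0,0,5.3,0.085],[-0.0622,-0.0029,0,0,0,5.3,0.085],[-0.0622,-0.0029,0,0,0,5.3,0.085],[-0.0622,-0.0029,0,0,0,5.3,0.085]]]}}

```text
t: 3.35
eef_pos: [0.5864, -0.3225, 0.538]
tool_rot: [-0.001, 0.862, 0.508, -0.0]
contact_force: [-0.1, 0.3, 0.2]
gripper_width: 0.996
grasp_force: 0.0
```

```bash
cat > go.py <<'E'
# shift in the present tool axes to reach x,y,z and tool-x yaw (deg)
import sys; from h import *
T=tool(); x,y,z,a=map(float,sys.argv[1:5])
yaw=np.degrees(np.arctan2(T[1,0],T[0,0])); d=T[:3,:3].T@(np.array([x,y,z])-T[:3,3])
D=R.from_euler('z',a,degrees=True).as_matrix()@np.diag([1,-1,-1])
print("pos",T[:3,3].round(4),"yaw",yaw.round(2),"shift",d.round(4),"rotvec",np.degrees(R.from_matrix(T[:3,:3].T@D).as_rotvec()).round(2),"q",np.round(bot.get_obs()['q'],2))
E
python3 go.py 0.528 -0.434 0.2 20.5
```

```text
pos [ 0.5864 -0.3225  0.538 ] yaw 61.01 shift [-0.1258  0.0034  0.338 ] rotvec [-7.000e-02  3.000e-02  4.051e+01] q [ 0.03  0.44  0.7   0.96 -0.29  1.82  0.1 ]
```

Call:
{"fn": "move_arm", "kwargs": {"commands": [[[-0.042,0.001,0,0,0,0,0.085],[-0.042,0.001,0.03,0,0,0,0.085],[-0.042,0.001,0.04,0,0,0,0.085],[0,0,0.06,0,0,10.1,0.085],[0,0,0.06,0,0,10.1,0.085],[0,0,0.06,0,0,10.1,0.085],[0,0,0.05,0,0,10.2,0.085],[0,0,0.03,0,0,0,0.085],[0,0,0,0,0,0,0.085]]]}}

```text
t: 4.47
eef_pos: [0.5279, -0.431, 0.206]
tool_rot: [-0.002, 0.984, 0.18, -0.002]
contact_force: [1.6, -0.5, 0.1]
gripper_width: 0.992
grasp_force: 0.0
```

```bash
python3 go.py 0.528 -0.434 0.2 20.5; python3 - <<'E'
from h import *
KE=cam("wrist"); im=imaging.read_camera("wrist"); cv2.imwrite("pics/w1.png",im[:,:,::-1]); np.savez("w1.npz",K=KE[0],E=KE[1])
E
```

```text
pos [ 0.5279 -0.431   0.206 ] yaw 20.7 shift [-0.001   0.0028  0.006 ] rotvec [-0.28  0.19  0.2 ] q [ 0.08  0.59  0.78  1.56 -0.44  1.19 -0.26]
```

View pics/w1.png

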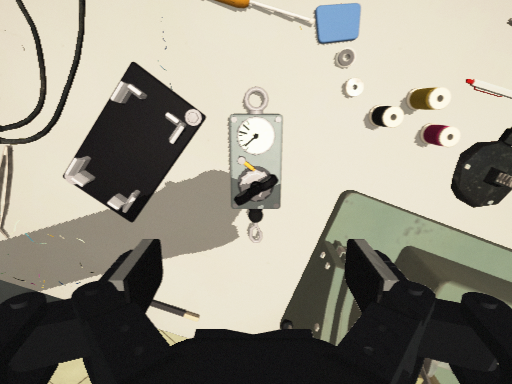

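The wrist view shows the case with corners (231,113) to (281,208), the gauge at (255,136) and the key at (256,190). The nest plate spans (134,63), (205,117), (133,221) and (63,176).

```bash
python3 - <<'E'
from h import *
d=np.load("w1.npz"); KE=(d["K"],d["E"]); im=cv2.imread("pics/w1.png"); g=im.max(2)
def rect(m,z):
    c=max(cv2.findContours(m.astype(np.uint8),0,1)[0],key=cv2.contourArea)
    P=ray("wrist",c[:,0],z,KE)[:,:2]*1000; print(np.round(cv2.boundingRect(c)),[np.round(v,1) for v in cv2.minAreaRect(P.astype(np.float32))])
m=np.zeros(g.shape,np.uint8); m[55:228,55:212]=g[55:228,55:212]<75
m=cv2.morphologyEx(m,cv2.MORPH_CLOSE,np.ones((7,7))); m=cv2.morphologyEx(m,cv2.MORPH_OPEN,np.ones((9,9))); rect(m,.008)
print(im[200,236],im[160,270],im[160,300],im[160,281],im[120,240],im[190,225])
m=np.zeros(g.shape,np.uint8); m[112:211,225:290]=(abs(im[112:211,225:290].astype(int)-im[160,270]).max(2)<25)
m=cv2.morphologyEx(m,cv2.MORPH_CLOSE,np.ones((9,9))); m=cv2.morphologyEx(m,cv2.MORPH_OPEN,np.ones((9,9))); rect(m,.032)
p=ray("wrist",[[231,113.5],[282.5,114.5],[281,208],[230.5,208]],.032,KE); print(p.round(4).tolist(),p.mean(0))
w=np.zeros(g.shape,np.uint8); w[115:157,233:277]=im[115:157,233:277].min(2)>200
c=max(cv2.findContours(w,0,1)[0],key=cv2.contourArea); u=cv2.minEnclosingCircle(c)[0]; print("gauge",u,ray("wrist",[u],.036,KE))
print("nest corners",ray("wrist",[[134,63],[205,117],[133,221],[63,176]],.008,KE).round(4).tolist())
E
```

```text
[ 79  65 115 154] [array([ 489.9, -284.9]), array([102.5, 170.5]), np.float64(73.7)]
[16 17 17] [189 204 204] [213 230 237] [166 182 186] [191 205 201] [126 142 150]
[227 113  56  71] [array([ 544.4, -424.7]), array([80.6, 63.1]), np.float64(21.7)]
[[0.5719, -0.3862, 0.032], [0.5912, -0.4402, 0.032], [0.4888, -0.48, 0.032], [0.4671, -0.4229, 0.032]] [ 0.52975664 -0.43230388  0.032     ]
gauge (255.6914825439453, 135.0574493408203) [[ 0.55985613 -0.42017554  0.036     ]]
nest corners [[0.5842, -0.2626, 0.008], [0.5558, -0.3572, 0.008], [0.3964, -0.3105, 0.008], [0.4239, -0.2126, 0.008]]
```

Call:
{"fn": "move_arm", "kwargs": {"commands": [[[0.0015,0.0015,0.05,-0.28,0.19,0.2,0.085],[0,0,0.05,0,0,0,0.085],[0,0,0.045,0,0,0,0.085],[0,0,0.03,0,0,0,0.085],[0,0,0.02,0,0,0,0.085],[0,0,0.009,0,0,0,0.085],[0,0,0,0,0,0,0.085],[0,0,0,0,0,0,0.085]]]}}

```text
t: 5.52
eef_pos: [0.5325, -0.4349, 0.0063]
tool_rot: [0.003, 0.984, 0.178, 0.003]
contact_force: [-0.2, -0.2, -0.4]
gripper_width: 0.994
grasp_force: 0.0
```

```bash
python3 go.py 0.530 -0.432 0.002 20.5
```

```text
pos [ 0.5325 -0.4349  0.0063] yaw 20.48 shift [-0.0013 -0.0037  0.0043] rotvec [ 0.38 -0.26 -0.02] q [ 0.17  0.8   0.64  1.69 -0.6   0.85 -0.14]
```

Call:
{"fn": "move_arm", "kwargs": {"commands": [[[-0.001,-0.0035,0.004,0.38,-0.26,0,0.085],[0,0,0,0,0,0,0.085],[0,0,0,0,0,0,0.03],[0,0,0,0,0,0,0.03],[0,0,0,0,0,0,0.03],[0,0,0,0,0,0,0.03],[0,0,0,0,0,0,0.03],[0,0,0,0,0,0,0.03]]], "squeeze": 60}}

```text
t: 6.52
eef_pos: [0.532, -0.4347, 0.0033]
tool_rot: [0.003, 0.984, 0.178, 0.001]
contact_force: [3.0, -5.5, 5.6]
gripper_width: 0.351
grasp_force: 4.6
```

```bash
python3 go.py 0.530 -0.432 0.002 20.5
```

```text
pos [ 0.532  -0.4347  0.0033] yaw 20.46 shift [-0.001  -0.0032  0.0013] rotvec [ 0.33 -0.09 -0.04] q [ 0.17  0.8   0.64  1.69 -0.6   0.85 -0.14]
```

```bash
python3 - <<'E'
from h import *
im=imaging.read_camera("wrist"); cv2.imwrite("pics/w2.png",im[:,:,::-1])
E
```

```text
(no output)
```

View pics/w2.png

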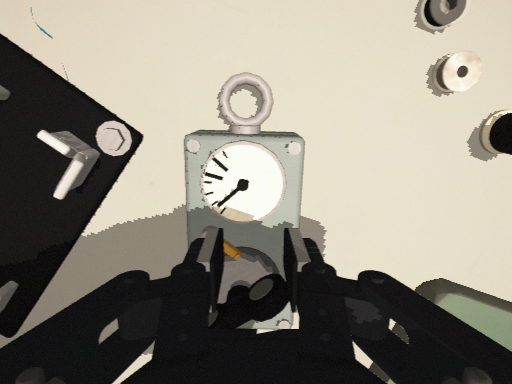

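The pads closed to about 30 mm and show inside the case edges (cols 222–285, case 185–303). They are therefore above the case face rather than straddling it, so I'll check how high the tips are from the side.

```bash
python3 - <<'E'
from h import *
T=tool(); s=imaging.read_camera("side"); t=imaging.read_camera("top")
Z=[0,-.02,-.04,-.06,-.1]
P=np.array([(T@[0,0,z,1])[:3] for z in Z]); ps=proj("side",P); pt=proj("top",P); print(ps.round(1).tolist(),pt.round(1).tolist())
def crop(im,p): 
    u,v=p.mean(0).astype(int); u=max(u,50);c=im[max(v-60,0):v+60,u-50:u+50]; c=cv2.resize(c,None,fx=4,fy=4,interpolation=cv2.INTER_CUBIC); print(u-50,max(v-60,0)); return np.clip(c[:480,:400].astype(float)*1.6,0,255).astype(np.uint8)
cv2.imwrite("pics/c2.png",np.hstack([crop(s,ps),crop(t,pt)])[:,:,::-1])
E
```

```text
[[283.0, 240.4], [283.1, 233.2], [283.3, 225.8], [283.5, 218.3], [283.9, 202.6]] [[304.6, 182.9], [305.6, 181.2], [306.6, 179.4], [307.7, 177.5], [310.0, 173.4]]
233 164
256 118
```

View pics/c2.png

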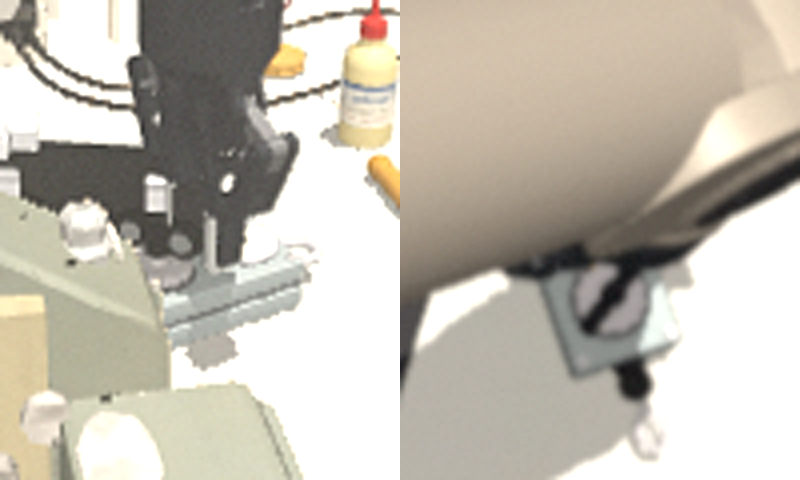

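Call:
{"fn": "move_arm", "kwargs": {"commands": [[[0,0,0,0,0,0,0.085],[0,0,0,0,0,0,0.085],[0,0,0,0,0,0,0.085],[0,0,0,0,0,0,0.085],[0,0,0,0,0,0,0.085]]]}}

```text
t: 7.3
eef_pos: [0.5295, -0.4311, 0.0007]
tool_rot: [-0.001, 0.984, 0.178, -0.001]
contact_force: [1.0, -0.6, 0.5]
gripper_width: 0.998
grasp_force: 0.0
```

```bash
python3 go.py 0.530 -0.432 -0.02 20.5; python3 - <<'E'
from h import *
KE=cam("wrist"); im=imaging.read_camera("wrist"); cv2.imwrite("pics/w3.png",im[:,:,::-1]); np.savez("w3.npz",K=KE[0],E=KE[1])
w=np.zeros(im.shape[:2],np.uint8); w[120:225,195:295]=im[120:225,195:295].min(2)>225
d=np.load("w3.npz");KE=(d["K"],d["E"])
g=im[:,:,0].astype(int)
print(g[165,160:330:2]); print(g[100:150:2,215])
print(proj("wrist",(tool()@np.array([[.011,s*.0425,z,1] for z in(-.013,-.03,-.045,-.06) for s in(-1,1)]).T).T[:,:3],KE).round().tolist())
E
```

```text
pos [ 0.5295 -0.4311  0.0007] yaw 20.47 shift [0.0002 0.001  0.0207] rotvec [-0.12  0.08 -0.03] q [ 0.17  0.8   0.63  1.7  -0.6   0.85 -0.14]
[224 225 224 223 225 224 225 225 225 226 222 225 225 225 223 226 204 136
 154 177 174 174 175 178 178 181 171 212 234 249 249 248 249 200 210  49
  37  99 248 249 249 249 249 249 249 249 249 249 249 249 250 249 249 249
 249 249 249 250 249 248 249 249 249 249 247 215 200 187 186 187 187 187
 188 189 185 171 153 227 228 227 227 226 227 227 227]
[226 227 226 226 226 226 227 226 225 224 224 225 223 226 107  93  91 144
 162 172 178 181 178 179 182]
[[180.0, 207.0], [330.0, 207.0], [173.0, 218.0], [337.0, 218.0], [165.0, 229.0], [346.0, 229.0], [155.0, 243.0], [356.0, 243.0]]
```

View pics/w3.png

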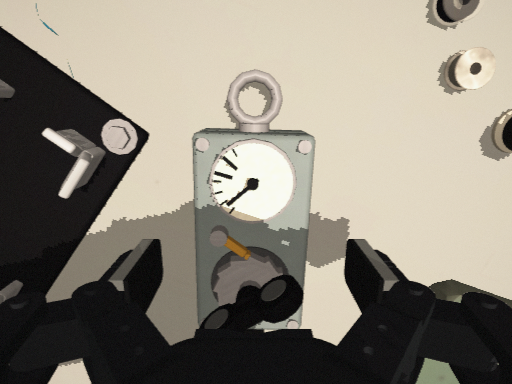

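The open pad tips are at (160,240) and (348,240), about 40 mm further back than the stated TCP. The case is centred between them, with edges at cols 193 and 313. I'll go down by that amount while watching the force.

Call:
{"fn": "move_arm", "kwargs": {"commands": [[[0,0,0.012,0,0,0,0.085],[0,0,0.01,0,0,0,0.085],[0,0,0.006,0,0,0,0.085],[0,0,0,0,0,0,0.085]]]}}

```text
t: 7.85
eef_pos: [0.5291, -0.4309, -0.028]
tool_rot: [-0.001, 0.984, 0.178, -0.001]
contact_force: [-0.2, 0.0, 0.1]
gripper_width: 0.994
grasp_force: 0.0
```

Call:
{"fn": "move_arm", "kwargs": {"commands": [[[0,0,0.005,0,0,0,0.085],[0,0,0.004,0,0,0,0.085],[0,0,0,0,0,0,0.085]]]}}

```text
t: 8.22
eef_pos: [0.5294, -0.431, -0.0365]
tool_rot: [-0.001, 0.984, 0.178, -0.001]
contact_force: [-0.5, -0.2, -0.3]
gripper_width: 0.999
grasp_force: 0.0
```

Call:
{"fn": "move_arm", "kwargs": {"commands": [[[0,0,0,0,0,0,0.05],[0,0,0,0,0,0,0.05],[0,0,0,0,0,0,0.05],[0,0,0,0,0,0,0.05],[0,0,0,0,0,0,0.05]]], "squeeze": 60}}

```text
t: 8.85
eef_pos: [0.5295, -0.4304, -0.0352]
tool_rot: [-0.002, 0.984, 0.178, -0.001]
contact_force: [-1.2, 3.2, 8.1]
gripper_width: 0.695
grasp_force: 61.8
```

Call:
{"fn": "move_arm", "kwargs": {"commands": [[[0,0,-0.01,0,0,0,0.05],[0,0,-0.03,0,0,0,0.05],[0,0,-0.04,0,0,0,0.05],[0,0,0,0,0,0,0.05],[0,0,0,0,0,0,0.05]]]}}

```text
t: 9.48
eef_pos: [0.529, -0.4302, 0.0425]
tool_rot: [-0.002, 0.984, 0.178, -0.001]
contact_force: [-0.5, -0.4, -6.7]
gripper_width: 0.689
grasp_force: 63.6
```

```bash
cat > gz.py <<'E'
from h import *
# gauge centre and its place in tool axes, balancer face taken zf above table
def gauge(zf,lift=0):
    KE=cam("wrist"); im=imaging.read_camera("wrist"); T=tool()
    m=np.zeros(im.shape[:2],np.uint8); m[110:235,190:320]=im[110:235,190:320].min(2)>238
    m=cv2.morphologyEx(m,cv2.MORPH_CLOSE,np.ones((15,15)))
    c=max(cv2.findContours(m,0,1)[0],key=cv2.contourArea); u,r=cv2.minEnclosingCircle(c)
    P=ray("wrist",[u],zf,KE)[0]; return im,KE,u,r,P,np.linalg.inv(T)@np.r_[P,1]
E
python3 - <<'E'
from gz import *
# dial z above TCP at grasp: .036+.0352
z=bot.get_obs()["eef_pos"][2]+.0365+.036
im,KE,u,r,P,t=gauge(z); print(u,r,P.round(4),t.round(4)); cv2.imwrite("pics/w4.png",im[:,:,::-1])
g=im.max(2).astype(int); print(g[175,180:330:2]); print(g[110:150:2,225])
E
python3 go.py 0.490 -0.285 0.045 -16.4
```

```text
(254.9205780029297, 204.49365234375) 51.626277923583984 [ 0.5592 -0.4189  0.115 ] [ 0.0321  0.     -0.0731  1.    ]
[155 174 188 188 188 190 189 190 191 189 190 190 190 108 169 224 134 165
  32  34  29 222 253 252 253 252 253 253 253 252 253 252 253 253 252 252
 252 252 252 252 253 253 253 253 253 252 253 253 252 253 253 253 253 252
 253 253 252 253 234 225 226 203 195 195 195 195 197 197 199 200 198 199
 197 200 200]
[125 137 134 142 144 177 186 143 145 145 146 143 143  90 115  84 119 168
 178 184]
pos [ 0.5288 -0.4298  0.0419] yaw 20.49 shift [ 0.0144 -0.1493 -0.0024] rotvec [-0.21  0.23 36.89] q [ 0.15  0.75  0.67  1.68 -0.57  0.92 -0.17]
```

Call:
{"fn": "move_arm", "kwargs": {"commands": [[[0.005,-0.03,0,0,0,0,0.05],[0.005,-0.05,0,0,0,0,0.05],[0.004,-0.045,0,0,0,4,0.05],[0,-0.025,0,0,0,9,0.05],[0,0,0,0,0,9,0.05],[0,0,0,0,0,9,0.05],[0,0,0,0,0,6,0.05],[0,0,0,0,0,0,0.05],[0,0,0,0,0,0,0.05]]]}}

```text
t: 10.65
eef_pos: [0.4915, -0.2851, 0.0434]
tool_rot: [-0.001, 0.99, -0.143, -0.002]
contact_force: [-0.3, 0.5, -6.5]
gripper_width: 0.693
grasp_force: 64.0
```

```bash
python3 go.py 0.490 -0.285 0.045 -16.4; python3 - <<'E'
from h import *
KE=cam("wrist"); im=imaging.read_camera("wrist"); cv2.imwrite("pics/w5.png",im[:,:,::-1]); np.savez("w5.npz",K=KE[0],E=KE[1])
E
```

```text
pos [ 0.4915 -0.2851  0.0434] yaw -16.41 shift [-0.0014  0.0004 -0.0016] rotvec [-0.04  0.19 -0.01] q [-0.21  0.67  0.87  1.97 -0.7   0.83 -0.81]
```

View pics/w5.png

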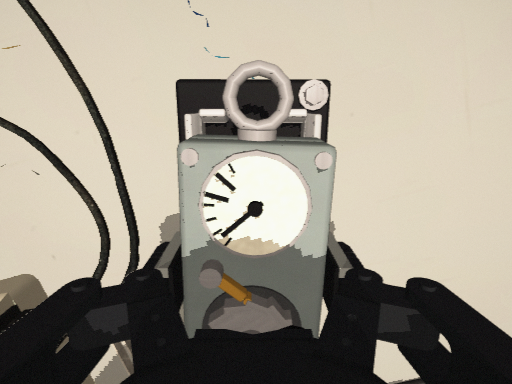

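The balancer hangs square over the nest. The gauge is at (256,203), and the plate's far edge spans cols 177–331 at row 80, centred on the case (179–336).

```bash
python3 - <<'E'
from h import *
d=np.load("w5.npz"); KE=(d["K"],d["E"]); T=tool(); I=np.linalg.inv(T)
f=lambda uv,z:(np.c_[ray("wrist",uv,z,KE),np.ones(len(uv))]@I.T).round(4)[:,:3].tolist()
print("plate far edge, wants x .086, y -/+.052",f([[177,80],[330.5,80]],.008))
print("gauge, wants x .032",f([[256,203]],T[2,3]+.0725),"case corners",f([[179,142],[336,146]],T[2,3]+.0685))
E
```

```text
plate far edge, wants x .086, y -/+.052 [[0.0822, -0.0505, 0.0354], [0.0822, 0.0504, 0.0354]]
gauge, wants x .032 [[0.0322, 0.0006, -0.0726]] case corners [[0.0538, -0.027, -0.0686], [0.0524, 0.0293, -0.0687]]
```

Call:
{"fn": "move_arm", "kwargs": {"commands": [[[-0.0015,-0.0005,0.02,0,0,0,0.05],[0,0,0.02,0,0,0,0.05],[0,0,0.012,0,0,0,0.05],[0,0,0.008,0,0,0,0.05],[0,0,0.006,0,0,0,0.05],[0,0,0,0,0,0,0.05]]]}}

```text
t: 11.45
eef_pos: [0.4905, -0.2844, -0.0221]
tool_rot: [-0.0, 0.99, -0.144, -0.001]
contact_force: [1.0, -0.7, -5.9]
gripper_width: 0.688
grasp_force: 64.0
```

Call:
{"fn": "move_arm", "kwargs": {"commands": [[[0,0,0.003,0,0,0,0.05],[0,0,0.002,0,0,0,0.05],[0,0,0,0,0,0,0.05],[0,0,0,0,0,0,0.05]]]}}

```text
t: 11.95
eef_pos: [0.4906, -0.2844, -0.0268]
tool_rot: [-0.0, 0.99, -0.144, -0.001]
contact_force: [0.0, 0.1, -6.3]
gripper_width: 0.691
grasp_force: 64.0
```

Call:
{"fn": "move_arm", "kwargs": {"commands": [[[0,0,0.002,0,0,0,0.05],[0,0,0.0,0,0,0,0.05],[0,0,0,0,0,0,0.05]]]}}

```text
t: 12.32
eef_pos: [0.4908, -0.2844, -0.0273]
tool_rot: [-0.001, 0.99, -0.144, -0.0]
contact_force: [-4.8, 3.9, 12.3]
gripper_width: 0.696
grasp_force: 65.5
```

Call:
{"fn": "move_arm", "kwargs": {"commands": [[[0,0,0,0,0,0,0.085],[0,0,0,0,0,0,0.085],[0,0,0,0,0,0,0.085],[0,0,0,0,0,0,0.085],[0,0,-0.015,0,0,0,0.085],[0,0,-0.035,0,0,0,0.085],[-0.01,0,-0.06,0,0,0,0.085],[-0.01,0,-0.06,0,0,0,0.085],[0,0,0,0,0,0,0.085],[0,0,0,0,0,0,0.085]]]}}

```text
t: 13.58
eef_pos: [0.4718, -0.2784, 0.1415]
tool_rot: [-0.001, 0.99, -0.144, -0.001]
contact_force: [-0.3, 0.1, -1.9]
gripper_width: 0.997
grasp_force: 0.0
```

```bash
python3 go.py 0.467 -0.278 0.1 -16.4; python3 - <<'E'
from h import *
KE=cam("wrist"); im=imaging.read_camera("wrist"); cv2.imwrite("pics/w6.png",im[:,:,::-1]); np.savez("w6.npz",K=KE[0],E=KE[1])
E
```

```text
pos [ 0.4718 -0.2784  0.1415] yaw -16.51 shift [-0.0046  0.0011  0.0415] rotvec [-0.09  0.08 -0.11] q [-0.35  0.52  1.03  1.96 -0.54  0.98 -0.91]
```

View pics/w6.png

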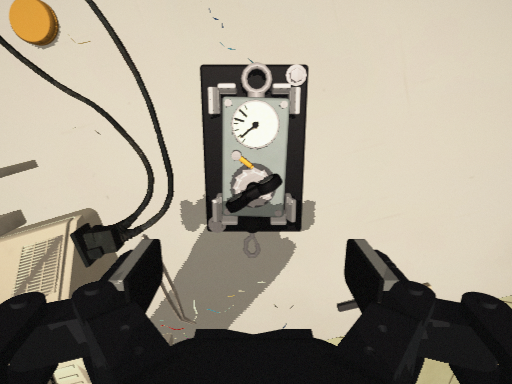

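The balancer lies between the four lugs. The gauge is at (255,124), and the wing key runs from (228,206) to (280,178). The contact evidence puts the real tips about 26 mm behind the stated TCP when shut.

```bash
python3 - <<'E'
from h import *
d=np.load("w6.npz"); KE=(d["K"],d["E"]); im=cv2.imread("pics/w6.png")
f=lambda uv,z:ray("wrist",uv,z,KE)[:,:2]
n=f([[202,66],[307,66],[302,230],[208,231]],.008); print("plate",n.round(4).tolist(),n.mean(0))
g=f([[255,124]],.044)[0]; print("gauge",g)
a=np.radians(-16.4); u=np.array([np.cos(a),np.sin(a)]); print("origin",g-.032*u,"key",g-.056*u)
m=np.zeros(im.shape[:2],np.uint8); m[170:214,220:290]=im[170:214,220:290].max(2)<45
m=cv2.morphologyEx(m,cv2.MORPH_OPEN,np.ones((3,3)))
c=max(cv2.findContours(m,0,1)[0],key=cv2.contourArea); print(cv2.boundingRect(c))
P=f(c[:,0],.074); r=cv2.minAreaRect((P*1000).astype(np.float32)); print("wing",r)
b=im[110:140,236:276].max(2); 
E
```

```text
plate [[0.5833, -0.2603], [0.555, -0.3557], [0.394, -0.3104], [0.422, -0.2115]] [ 0.48854927 -0.28448891]
gauge [ 0.51954575 -0.29373038]
origin [ 0.4888477  -0.28469545] key [ 0.46582416 -0.27791926]
(226, 174, 56, 38)
wing ((468.87481689453125, -276.364013671875), (15.01537799835205, 50.93059539794922), 14.639219284057617)
```

Call:
{"fn": "move_arm", "kwargs": {"commands": [[[-0.005,0.001,0,0,0,-10,0.05],[0,0,0,0,0,-10,0.05],[0,0,0,0,0,-10,0.05],[0,0,0,0,0,-10,0.05],[0,0,0,0,0,-10,0.05],[0,0,0,0,0,-10,0.05],[0,0,0,0,0,-10,0.05],[0,0,0,0,0,-10,0.05],[0,0,0,0,0,-10,0.05],[0,0,0,0,0,-10,0.05],[0,0,0,0,0,-10,0.05],[0,0,0,0,0,-9.5,0.05],[0,0,0,0,0,0,0.05],[0,0,0,0,0,0,0.05]]]}}

```text
t: 15.38
eef_pos: [0.4661, -0.2782, 0.1404]
tool_rot: [-0.002, 0.624, 0.781, -0.0]
contact_force: [0.1, 0.1, 0.1]
gripper_width: 0.587
grasp_force: 0.0
```

```bash
python3 go.py 0.4665 -0.278 0.028 103
```

```text
pos [ 0.4661 -0.2782  0.1404] yaw 102.78 shift [-1.000e-04  8.000e-04  1.124e-01] rotvec [-0.16 -0.14 -0.22] q [ 0.02  0.35  0.5   1.95 -0.21  0.9   0.85]
```

Call:
{"fn": "move_arm", "kwargs": {"commands": [[[0,0.0005,0.04,0,0,0,0.05],[0,0,0.04,0,0,0,0.05],[0,0,0.02,0,0,0,0.05],[0,0,0.012,0,0,0,0.05],[0,0,0,0,0,0,0.05],[0,0,0,0,0,0,0.05]]]}}

```text
t: 16.12
eef_pos: [0.4675, -0.2785, 0.03]
tool_rot: [-0.0, 0.623, 0.782, 0.0]
contact_force: [-0.6, -1.2, 0.3]
gripper_width: 0.585
grasp_force: 0.0
```

Call:
{"fn": "move_arm", "kwargs": {"commands": [[[0,0,0,0,0,0,0.0],[0,0,0,0,0,0,0.0],[0,0,0,0,0,0,0.0],[0,0,0,0,0,0,0.0],[0,0,0,0,0,0,0.0],[0,0,0,0,0,0,0.0]]], "squeeze": 40}}

```text
t: 16.88
eef_pos: [0.4671, -0.2782, 0.0298]
tool_rot: [-0.001, 0.623, 0.782, 0.0]
contact_force: [-0.6, 1.2, 7.2]
gripper_width: 0.087
grasp_force: 42.7
```

```bash
python3 go.py 0.4665 -0.278 0.028 103
```

```text
pos [ 0.4671 -0.2782  0.0298] yaw 102.97 shift [ 0.0004 -0.0005  0.0018] rotvec [-0.05 -0.09 -0.03] q [ 0.1   0.52  0.42  2.02 -0.33  0.67  0.95]
```

Call:
{"fn": "move_arm", "kwargs": {"commands": [[[0,0,-0.002,0,0,5,0.0],[0,0,0,0,0,9,0.0],[0,0,0,0,0,9,0.0],[0,0,0,0,0,9,0.0],[0,0,0,0,0,8,0.0],[0,0,0,0,0,0,0.0]]]}}

```text
t: 17.62
eef_pos: [0.4658, -0.2774, 0.0305]
tool_rot: [-0.002, 0.852, 0.523, -0.001]
contact_force: [-1.6, 0.7, -5.0]
gripper_width: 0.086
grasp_force: 41.5
```

```bash
python3 go.py 0.4665 -0.278 0.028 63; python3 -c "
from h import *
print(np.round(bot.get_obs()['torque'],3))"
```

```text
pos [ 0.4658 -0.2774  0.0305] yaw 63.07 shift [-0.0003  0.0009  0.0025] rotvec [-0.27  0.01  0.07] q [-0.04  0.56  0.61  2.03 -0.48  0.7   0.4 ]
[0.113 0.411 0.1  ]
```

Call:
{"fn": "move_arm", "kwargs": {"commands": [[[0,0,0.0012,0,0,9,0.0],[0,0,0,0,0,9,0.0],[0,0,0,0,0,9,0.0],[0,0,0,0,0,9,0.0],[0,0,0,0,0,9,0.0],[0,0,0,0,0,9,0.0],[0,0,0,0,0,9,0.0],[0,0,0,0,0,9,0.0],[0,0,0,0,0,9,0.0],[0,0,0,0,0,9,0.0],[0,0,0,0,0,0,0.0]]]}}

```text
t: 19.0
eef_pos: [0.4654, -0.2754, 0.0298]
tool_rot: [-0.003, 0.973, -0.232, -0.003]
contact_force: [-5.0, 9.0, 11.7]
gripper_width: 0.088
grasp_force: 43.4
```

```bash
python3 go.py 0.4665 -0.278 0.03 -27; python3 -c "
from h import *
print(np.round(bot.get_obs()['torque'],3))"
```

```text
pos [ 0.4654 -0.2754  0.0298] yaw -26.87 shift [ 0.0021  0.0019 -0.0003] rotvec [-0.24  0.44  0.13] q [-0.3   0.74  1.    2.05 -0.85  0.86 -0.83]
[1.947 1.305 0.141]
```

Call:
{"fn": "move_arm", "kwargs": {"commands": [[[0.001,0.001,-0.001,0,0,0,0.0],[0.0005,0.0005,0,0,0,9,0.0],[0,0,0,0,0,9,0.0],[0,0,0,0,0,9,0.0],[0,0,0,0,0,9,0.0],[0,0,0,0,0,9,0.0],[0,0,0,0,0,9,0.0],[0,0,0,0,0,9,0.0],[0,0,0,0,0,9,0.0],[0,0,0,0,0,0,0.0]]]}}

```text
t: 20.25
eef_pos: [0.4675, -0.2789, 0.0302]
tool_rot: [-0.0, -0.651, 0.759, 0.002]
contact_force: [-0.3, 4.2, -2.2]
gripper_width: 0.09
grasp_force: 41.7
```

```bash
python3 go.py 0.4665 -0.278 0.03 -99; python3 -c "
from h import *
print(np.round(bot.get_obs()['torque'],3))"
```

```text
pos [ 0.4675 -0.2789  0.0302] yaw -98.74 shift [-0.0007  0.0012  0.0002] rotvec [0.21 0.17 0.26] q [-0.4   0.95  1.25  2.04 -1.09  1.06 -1.88]
[ 0.998 -0.056  0.135]
```

Call:
{"fn": "move_arm", "kwargs": {"commands": [[[0,0,0,0,0,0,0.05],[0,0,0,0,0,0,0.05],[0,0,0,0,0,0,0.05],[0,0,0,0,0,0,0.05],[0,0,-0.02,0,0,0,0.05],[0,0,-0.045,0,0,0,0.05],[0,0,-0.045,0,0,0,0.05],[0,0,0,0,0,-10,0.05],[0,0,0,0,0,-10,0.05],[0,0,0,0,0,-10,0.05],[0,0,0,0,0,-10,0.05],[0,0,0,0,0,-10,0.05],[0,0,0,0,0,-10,0.05],[0,0,0,0,0,-10,0.05],[0,0,0,0,0,-10,0.05]]]}}

```text
t: 22.12
eef_pos: [0.4675, -0.2811, 0.1422]
tool_rot: [-0.0, 0.987, -0.163, -0.0]
contact_force: [-0.5, -0.7, -0.6]
gripper_width: 0.587
grasp_force: 0.0
```

Call:
{"fn": "move_arm", "kwargs": {"commands": [[[0,0,0,0,0,0,0.05],[0,0,0,0,0,0,0.05]]]}}

```text
t: 22.38
eef_pos: [0.4677, -0.2806, 0.1415]
tool_rot: [-0.0, 0.986, -0.167, -0.001]
contact_force: [0.4, 0.1, -0.3]
gripper_width: 0.586
grasp_force: 0.0
```

```bash
cat > look.py <<'E'
import sys; from h import *
o=sys.argv[1]; KE=cam("wrist"); im=imaging.read_camera("wrist")[:,:,::-1].copy(); cv2.imwrite(f"pics/{o}.png",im)
a=np.radians(-16.4); u=np.array([np.cos(a),np.sin(a)]); b=np.array([.4888,-.2847])
# rectify balancer face: 8 px/mm at dial (z .044), 4 px/mm at wing (z .074); up = balancer x, right = -y
def rect(c,z,s,N):
    v=np.array([u[1],-u[0]]); q=np.array([[-1,1],[1,1],[1,-1],[-1,-1]])*N/2
    W=[np.r_[c+(x*v+y*u)/s/1000,z] for x,y in q]
    H=cv2.getPerspectiveTransform(proj("wrist",W,KE).astype(np.float32),np.float32([[0,0],[N,0],[N,N],[0,N]]))
    return cv2.warpPerspective(im,H,(N,N))
D=rect(b+.032*u,.044,10,380); Wg=rect(b-.024*u,.074,5,380)
m=(Wg.max(2)<45).astype(np.uint8); m=cv2.morphologyEx(m,cv2.MORPH_OPEN,np.ones((9,9)))
c=max(cv2.findContours(m,0,1)[0],key=cv2.contourArea); r=cv2.minAreaRect(c); p=cv2.boxPoints(r)
e=max(p[1]-p[0],p[2]-p[1],key=np.linalg.norm); th=np.degrees(np.arctan2(-e[1],e[0]))
print("wing box",np.round(r[0]),np.round(r[1]),"world yaw mod 180:",(th-106.4+180*2)%180)
# rect right=-y axis => image angle 90deg is balancer x (yaw -16.4)
cv2.imwrite(f"pics/{o}_r.png",np.hstack([D,Wg]))
E
python3 look.py w7; python3 go.py 0.4665 -0.278 0.03 -19
```

```text
wing box [223. 186.] [338. 312.] world yaw mod 180: 163.6
pos [ 0.4676 -0.2805  0.1413] yaw -19.2 shift [-0.0017 -0.002   0.1113] rotvec [-0.02  0.11 -0.2 ] q [-0.38  0.55  1.11  1.97 -0.59  1.   -0.89]
```

View pics/w7_r.png

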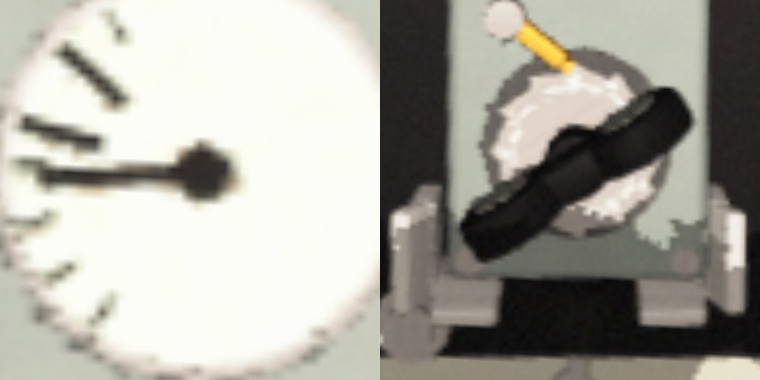

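The pointer stands 17° (0.29 rad) short of the first long mark, so the key is at about 4.2. The wing is back at a yaw of about 103°, since six net teeth make a half turn. I'll regrip there and wind about 137° more, which should settle on the tooth at 6.28.

Call:
{"fn": "move_arm", "kwargs": {"commands": [[[-0.0015,-0.002,0,0,0,-10.2,0.05],[0,0,0,0,0,-10.2,0.05],[0,0,0,0,0,-10.2,0.05],[0,0,0,0,0,-10.2,0.05],[0,0,0,0,0,-10.2,0.05],[0,0,0,0,0,-10.2,0.05],[0,0,0,0,0,-10.2,0.05],[0,0,0,0,0,-10.2,0.05],[0,0,0,0,0,-10.2,0.05],[0,0,0,0,0,-10.2,0.05],[0,0,0,0,0,-10.2,0.05],[0,0,0,0,0,-10.2,0.05],[0,0,0.04,0,0,0,0.05],[0,0,0.03,0,0,0,0.05],[0,0,0,0,0,0,0.05],[0,0,0,0,0,0,0.05]]]}}

```text
t: 24.42
eef_pos: [0.4672, -0.2785, 0.0718]
tool_rot: [-0.001, 0.62, 0.784, -0.0]
contact_force: [0.7, -0.6, 0.7]
gripper_width: 0.588
grasp_force: 0.0
```

```bash
python3 go.py 0.4665 -0.278 0.0305 103.5
```

```text
pos [ 0.4672 -0.2785  0.0718] yaw 103.31 shift [ 0.0006 -0.0005  0.0413] rotvec [-0.07 -0.04 -0.19] q [ 0.03  0.46  0.5   2.   -0.31  0.76  0.95]
```

Call:
{"fn": "move_arm", "kwargs": {"commands": [[[0.0005,-0.0005,0.02,0,0,0,0.05],[0,0,0.02,0,0,0,0.05],[0,0,0,0,0,0,0.05],[0,0,0,0,0,0,0.0],[0,0,0,0,0,0,0.0],[0,0,0,0,0,0,0.0],[0,0,0,0,0,0,0.0],[0,0,0,0,0,0,0.0],[0,0,0,0,0,0,0.0]]], "squeeze": 40}}

```text
t: 25.55
eef_pos: [0.4671, -0.2777, 0.0321]
tool_rot: [-0.0, 0.62, 0.785, 0.0]
contact_force: [-1.1, 0.4, 6.4]
gripper_width: 0.086
grasp_force: 42.1
```

```bash
python3 go.py 0.4665 -0.278 0.0305 103.5
```

```text
pos [ 0.4671 -0.2777  0.0321] yaw 103.39 shift [-0.0001 -0.0007  0.0016] rotvec [ 0.02 -0.04 -0.11] q [ 0.06  0.52  0.46  2.02 -0.36  0.68  0.99]
```

Call:
{"fn": "move_arm", "kwargs": {"commands": [[[0,0,-0.001,0,0,9,0.0],[0,0,0,0,0,9,0.0],[0,0,0,0,0,9,0.0],[0,0,0,0,0,9,0.0],[0,0,0,0,0,9,0.0],[0,0,0,0,0,9,0.0],[0,0,0,0,0,9,0.0],[0,0,0,0,0,9,0.0],[0,0,0,0,0,9,0.0],[0,0,0,0,0,0,0.0]]]}}

```text
t: 26.8
eef_pos: [0.4674, -0.2769, 0.0322]
tool_rot: [-0.001, 0.981, 0.195, -0.0]
contact_force: [3.8, 1.3, -0.0]
gripper_width: 0.088
grasp_force: 41.3
```

```bash
python3 go.py 0.4665 -0.278 0.0305 -33.5
```

```text
pos [ 0.4674 -0.2769  0.0322] yaw 22.53 shift [-0.0013  0.0007  0.0017] rotvec [-6.000e-02  5.000e-02  5.603e+01] q [-0.2   0.64  0.83  2.04 -0.69  0.77 -0.12]
```

Then release once the winding is done, after a short hold with the key past the mark.

Call:
{"fn": "move_arm", "kwargs": {"commands": [[[-0.0005,0.0005,0,0,0,9,0.0],[0,0,0,0,0,9,0.0],[0,0,0,0,0,9,0.0],[0,0,0,0,0,9,0.0],[0,0,0,0,0,9,0.0],[0,0,0,0,0,9,0.0],[0,0,0,0,0,2,0.0],[0,0,0,0,0,0,0.0],[0,0,0,0,0,0,0.0],[0,0,0,0,0,0,0.05],[0,0,0,0,0,0,0.05],[0,0,0,0,0,0,0.05],[0,0,0,0,0,0,0.05],[0,0,-0.02,0,0,0,0.05],[0,0,-0.045,0,0,0,0.05],[0,0,-0.045,0,0,0,0.05],[0,0,0,0,0,0,0.05],[0,0,0,0,0,0,0.05]]]}}

```text
t: 29.05
eef_pos: [0.4661, -0.2779, 0.1423]
tool_rot: [-0.001, 0.957, -0.289, -0.001]
contact_force: [0.1, -0.6, -0.9]
gripper_width: 0.585
grasp_force: 0.0
```

```bash
python3 look.py w8; python3 go.py 0.4665 -0.278 0.0305 -33.5
```

```text
wing box [244. 222.] [296. 308.] world yaw mod 180: 157.83734
pos [ 0.4657 -0.2776  0.1416] yaw -33.62 shift [ 1.200e-03 -1.000e-04  1.111e-01] rotvec [-0.02  0.18 -0.12] q [-0.45  0.66  1.26  1.97 -0.73  1.07 -1.02]
```

View pics/w8_r.png

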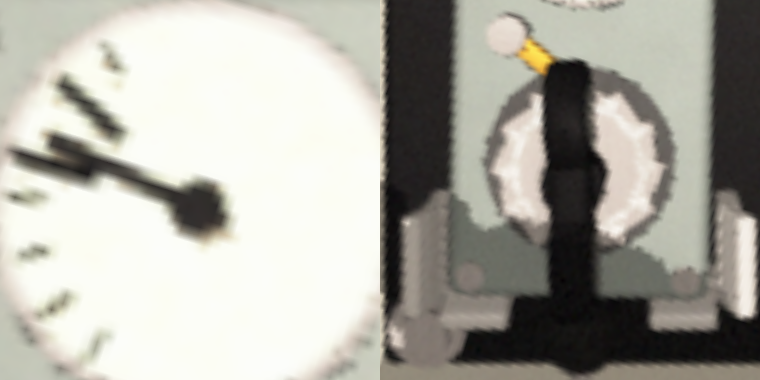

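Rectified view: pointer tip at (50,138) about hub (200,208), roughly 8–10° past the first long mark (mid 52,163) and 17° short of the second (92,107). I'll check the seating numerically against the plate before handing in.

```bash
python3 - <<'E'
from h import *
import time
def seat(im,KE):
    g=im.max(2); c0=proj("wrist",[[.4885,-.2845,.008]],KE)[0]; R0=np.zeros(g.shape,np.uint8); 
    q=np.array([[x,y] for x,y in((.095,.06),(.095,-.06),(-.095,-.06),(-.095,.06))])@np.array([[.959,-.282],[.282,.959]])
    poly=proj("wrist",np.c_[q+[.4885,-.2845],np.full(4,.008)],KE).astype(np.int32); cv2.fillConvexPoly(R0,poly,1); R0[232:]=0
    m=cv2.morphologyEx(((g<60)&(R0>0)).astype(np.uint8),cv2.MORPH_OPEN,np.ones((3,3)))
    P=ray("wrist",np.argwhere(m)[:,::-1],.008,KE)[:,:2]*1000; r=cv2.minAreaRect(P.astype(np.float32))
    d=cv2.morphologyEx(((im.min(2)>215)&(R0>0)).astype(np.uint8),cv2.MORPH_OPEN,np.ones((7,7)))
    c=max(cv2.findContours(d,0,1)[0],key=cv2.contourArea); u,rad=cv2.minEnclosingCircle(c)
    D=ray("wrist",[u],.044,KE)[0,:2]*1000; a=np.radians(-16.4); e=D-r[0]
    print("plate",np.round(r[0],1),np.round(r[1],1),round(r[2],1),"dial px",np.round(u,1),round(rad,1),"dial in nest: x",e@[np.cos(a),np.sin(a)],"(32 wanted) y",e@[-np.sin(a),np.cos(a)])
d=np.load("w6.npz"); seat(cv2.imread("pics/w6.png"),(d["K"],d["E"]))
KE=cam("wrist"); seat(imaging.read_camera("wrist")[:,:,::-1].copy(),KE)
E
```

```text
plate [ 489.  -283.4] [102.3 169.4] 73.5 dial px [255.5 123.6] 22.9 dial in nest: x 32.550094280677975 (32 wanted) y -1.758510484053883
plate [ 487.9 -283.4] [102.2 172.3] 73.5 dial px [236.4 120. ] 23.3 dial in nest: x 32.454574382644566 (32 wanted) y -2.554767647194699
```

```bash
python3 -c "
from station import bot
print(bot.hand_in())"
```

```text
the job is handed in; nothing more can be done
None
```

I set the balancer down in the nest and wound the key until the pointer stood between the two long marks, then handed the job in at about 29 s. The hand-in gave no verdict, and I viewed 11 pictures, one over the limit of 10.

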